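# Hang the slide rack on the stainer's swinging drop hook

### The job

The slide stainer's drop hook has been left swinging: pick up the slide rack by its handle, bring the hook to rest with one light touch, and only once it keeps still hang the rack on it, pressing the raised bend in the middle of the handle down through the hook's spring gate. With the bend home in the hook and the gate shut, and before you let go, prove it with a steady downward tug that loads the hook with about 8 N in all. Handle the hook gently throughout, leave the jars and the dish alone, and leave the rack hanging level and still.

Things in the scene. Friction and masses are not known exactly. Their poses are not given: they have to be found in the camera images.
- pivot (a point): Pin the drop hook swings on, 385 mm above the bench, at the free end of the stainer's overhead arm. Its axes are the stainer's: x along the pin, away from the robot; y to the hook's open side; z up. The arm (36 mm wide, 369 to 409 mm up) starts 12 mm beyond the pin centre; the pin's head ends 8 mm nearer. Nearer than that all is free.
- hook (a joint): Swing of the steel drop hook about the pin, rad, free and barely damped (period about 0.7 s), 0 hanging plumb, positive towards the stainer's +y. It starts swinging 0.2 to 0.34 either way and keeps on for minutes if left alone. Hook of 7 mm round steel, 0.12 kg, flat in the stainer's y-z plane; pushed sideways it swings away with no more than its weight.
- hook_seat (a point): Where the handle's centre line lies when seated in the hook; 150 mm below the pin, moves with the hook. From it, in the hook's frame: lowest point 12 mm down; mouth free from y -8 to +9, bottom V-shaped; gate 24 mm up; flared tip to y +23, 42 mm up; shank at y -11, slopes from 45 mm up to y 0 at 75 mm up, then straight (18 mm thick 84 to 114 mm up). Enter over the tip from +y.
- gate (a joint): Spring gate, a 4 mm wire bar across the jaws, hinged on the shank side; rad, 0 shut, up to 1.45 opened downward into the hook; springs back. A bar laid on it is 28 mm above the seat; pressing down takes 3 to 6 N, more than the rack's weight, most near the shank; it snaps shut over the bar 7 to 5 mm above the seat. A seated bar is stiff: each mm lower adds about 4 N.
- stainer: White slide stainer, fixed: base 30 mm high, x -120 to +195, y -168 to +64; two glass dishes, rims 89 mm up, the one under the hook x -98 to +98, y -50 to +50; lift column 70 mm wide, 428 mm high from x +125. Origin on the bench under the pin; x away from the robot, y to its left, z up.
- rack_bend (a point): Centre of the flat top of the raised bend in the handle (6 mm round steel), 126 mm above the rack's underside. Rack axes: x along the handle, z up. The bend's top is 20 mm long, 8 mm above the rest of the handle. Black grips, 32 long, 12 wide, 14 mm high, centred 60 mm either side along x and 8 mm below this point; take one from above, or leaning back.
- rack: Steel slide staining rack with glass slides standing in it, 172 x 90 mm, 32 mm high, plus the bail handle lengthwise over its middle (83 mm each way, 126 mm high); 0.22 to 0.31 kg, included in the load on the hook. Origin at the middle of its underside, x along the handle. Stands on the bench left of the stainer.
- pot_a_mid (a point): Half-way up a specimen jar with red lid, 58 mm wide, 68 mm high, 0.09 kg, loose on the bench; not to be disturbed.
- pot_b_mid (a point): Half-way up a second such jar.
- pot_c_mid (a point): Half-way up a third such jar.
- petri_mid (a point): Half-way up a glass petri dish, 90 mm wide, 14 mm high, 0.06 kg, loose on the bench; not to be disturbed.
Not all that is in view belongs to the job. There is more than one size of the rack; the job needs the larger.

How it is judged:
On the way, in this order (a step that is already met when the one before it is completed fails the run):
1. the hook is at rest (under 0.15 rad/s for half a second) while the handle is still above its gate or away from it (velocity of joint hook between -0.15 and 0.15 rad/s and (z of rack_bend in the frame of hook_seat above 0.03 m or horizontal distance between rack_bend and hook_seat above 0.05 m)), for 0.5 s.
2. with the bend seated, the gate shut and the rack still in the fingers, it is tugged so that the hook carries over 6 N for 0.2 s (z of rack_bend in the frame of hook_seat below 0.004 m and y of rack_bend in the frame of hook_seat between -0.006 and 0.006 m and value of joint gate below 0.2 rad and contact force between rack and hook above 6 N and contact force between the fingers and rack above 0.3 N), for 0.2 s.
At the end, for the whole second after the job is handed in: The rack hangs free from the hook by the bend of its handle (within 4 mm of the seat in height, 6 mm across, 12 mm along), gate shut (under 0.2 rad), hook plumb within 0.08 rad, rack level within 8 degrees and still (under 50 mm/s, hook under 0.4 rad/s), let go (x of rack_bend in the frame of hook_seat between -0.012 and 0.012 m and y of rack_bend in the frame of hook_seat between -0.006 and 0.006 m and z of rack_bend in the frame of hook_seat between -0.004 and 0.004 m and value of joint gate below 0.2 rad and angle between rack's own z axis and vertical below 0.14 rad and linear speed of rack below 0.05 m/s and velocity of joint hook between -0.4 and 0.4 rad/s and value of joint hook between -0.08 and 0.08 rad); the robot touches nothing.
It fails at once if the rack loads the hook with more than 14 N (contact force between rack and hook above 14 N).
It fails at once if the rack knocks or pushes the hook with more than 6 N while its handle is still above the gate (contact force between rack and hook above 6 N and z of rack_bend in the frame of hook_seat above 0.031 m).
It fails at once if the seated rack is tugged too hard: the hook carries more than 11 N (contact force between rack and hook above 11 N and z of rack_bend in the frame of hook_seat below 0.004 m and value of joint gate below 0.2 rad).
It fails at once if the robot itself pushes the hook with more than 6 N (contact force between any of the fingers, the arm and hook above 6 N).
It fails at once if a jar or the dish is moved by more than 15 mm (distance of any of pot_a_mid, pot_b_mid, pot_c_mid, petri_mid from where it was at the start of the episode above 0.015 m).
It also fails if it takes over 72 s, if anything falls off the work surface, if the arm or the gripper's body presses on something with over 40 N, if the wrist force passes 120 N, or if a joint passes its speed limit or range.

### The arm

A 6-joint arm with a two-finger parallel gripper is mounted at the origin on the work surface. World frame = base frame: x ahead of the robot, y to its left, z up, the work surface at z = 0. Lengths are in m, angles in rad, forces in N, time in s.
With the tool pointing down it reaches from about 0.3 to 0.775 m from the base axis. Payload 14.6 kg.
Tool frame: the origin (TCP) lies at the very end of the fingers, on their centre line; the grasp point (between the pads) lies 19 mm behind it; z points along the fingers, y is the direction in which the jaws open and shut (so a half turn about z gives the same grasp; the last joint's range is limited). The gripper opens to 94 mm and grips with 3 to 60 N. Pads are 16 mm wide; open, the fingers measure 119 mm over their backs; the gripper's body (75 mm by 177 mm) begins 78 mm behind the grasp point.
Start: joints at [-1.289, 0.3, 1.521, -0, 1.321, -0.067], TCP at [0.188, -0.517, 0.205] pointing down, gripper open.
Joint ranges: [-3.03, 3.03], [-0.79, 2.21], [0.23, 2.52], [-1.04, 4.18], [0, 3.07], [-2.55, 2.55]. Speed limits (rad/s): [2.22, 2.22, 2.57, 3.14, 3.14, 3.14].

### API

Orientations are given as [roll, pitch, yaw] about the fixed x, y, z axes, in that order (R = Rz(yaw) Ry(pitch) Rx(roll)).
In Python, from workcell import manip gives the robot as it stands. The module is installed in compiled form; this text tells all that it offers.
- The arm moves only by the tool step_arm, never from a script. Its arguments are lists of equal length, an entry for each row: "turn": the turn, a rotation vector about the tool's x, y, z in degrees, a list of three; "slide": the shift along the tool's x, y, z in m, a list of three; "gripper": the gripper command: -1 is shut, 1 is fully open, values between are in proportion. In form: {"turn": [[wx, wy, wz], ...], "slide": [[x, y, z], ...], "gripper": [gripper, ...]}. A call has 1 to 8 rows; each row shifts and turns the pose as measured when the row begins, along the tool's axes as they then stand; what a row does not reach is not made up. A row lasts 1/8 s, in which the tool goes at most 62.5 mm and 10.7 degrees, less where a joint would pass 70% of its speed; a pose out of reach is approached as far as the arm can. A call with a gripper value outside its range is refused whole. The fingers move at their own pace and stop on an object; the grip force is fixed at half the most. Time passes only in rows, so rows that do not move let the fingers close. It gives the time, the measured TCP pose, the force and the opening at its end, in the units of the state.
- manip.get_state(): the state, without advancing time (a new reading comes with each control period).
- manip.get_image(name): name is "scene" or "side" or "wrist"; returns a dict with "img" (420x560x3 uint8, blue, green, red), "mtx" (3x3 intrinsics, pixels), "k1" (the pictures are not rectified: a ray, as slopes to the right and down, at radius r is drawn at 1 + k1 r^2 times it, then the intrinsics apply), "T" (4x4, takes a point from camera to world coordinates); the wrist camera has in their place "T_tool_cam" (4x4, takes a point from camera to tool coordinates, whose origin is the TCP and whose axes are the flange's). Camera axes: x right, y down, z forward; pixel columns grow to the right and rows downward; lengths in m; the calibration is good to about 2 mm. A picture is of the moment at which its call begins: read the wrist's pose just before it. There is no depth.
- manip.hand_in(): hands the job in, once; it reports no verdict.
Trained networks look in a picture, given as the dict that the camera call returned (one of the last four; its "shot" number tells which), for a name from the list of things; names that differ only in an ending like _2 or _b are one class to them, and where a whole thing is asked for, a point or a joint stands for the part that bears it (a point fixed in the world has none). Each returns a list of dicts, best first, with "conf" (0 to 1); they miss things now and then, are a little off and sometimes report something else, mostly with a low value. They report only what shows in the picture. A call takes as long as a camera call. They do not tell look-alikes from the thing itself.
- manip.search_frame(thing, picture): "rect" ([left, top, right, bottom] in pixels, round what is visible of it).
- manip.regions_of(thing, picture): "region" (420x560 bool, what is visible of it) and "rect" ([left, top, right, bottom] in pixels, round what is visible of it).
The state is a dict: "clock": time; "joint_positions": joint angles; "qvel": joint speeds; "effort": joint torques, N m; "position": TCP position; "eef_rot": TCP orientation; "wrist_force": force on the tool from outside, world axes, zero at the start; "torque": the same for the moment, N m; "gripper_width": finger opening in m.
Only numpy, scipy, OpenCV 4.12 (cv2) and the standard library are available. Lean on these libraries where they do the work, as an engineer would, in place of code of your own. Each camera call takes 0.05 s, during which the arm holds its last target. There are 200 camera calls.

## Working session

There is one attempt and no reset: what is moved stays moved. The work goes in short steps, Python scripts to look and compute and a tool call to move; the robot and the scene stay as the last step left them, time stands still between calls to the robot, and variables do not carry over. Pictures are saved under pics/ and viewed, about 8 in all and at most 12, crops included, and the job is handed in when it is done.

Besides the shell and the picture viewer there is one more tool, called after "Request:" as a command line: name --argument value ..., lists and objects as JSON in quotes. step_arm: Moves the arm, as the interface text tells. Its arguments: {"type":"object","properties":{"turn":{"type":"array"},"slide":{"type":"array"},"gripper":{"type":"array"}},"required":["turn","slide","gripper"]}

```bash
mkdir -p pics; cat > h.py <<'E'
import numpy as np, cv2
from workcell import manip
from scipy.spatial.transform import Rotation as R
def st():
    s=manip.get_state(); return s
def ray(im,uv,T=None):
    K=np.array(im["mtx"]); k=im["k1"]
    d=np.array([(uv[0]-K[0,2])/K[0,0],(uv[1]-K[1,2])/K[1,1]]); p=d.copy()
    for _ in range(20): p=d/(1+k*(p@p))
    T=np.array(im["T"]) if T is None else T
    v=T[:3,:3]@np.r_[p,1]; return T[:3,3],v/np.linalg.norm(v)
def atz(im,uv,z,T=None):
    o,v=ray(im,uv,T); return o+v*(z-o[2])/v[2]
def proj(im,P,T=None):
    K=np.array(im["mtx"]); k=im["k1"]
    T=np.array(im["T"]) if T is None else T
    c=T[:3,:3].T@(np.array(P)-T[:3,3]); p=c[:2]/c[2]; p=p*(1+k*(p@p))
    return K[:2,:2]@p+K[:2,2]
def tri(rs):
    A=0;b=0
    for o,v in rs:
        M=np.eye(3)-np.outer(v,v); A=A+M; b=b+M@o
    return np.linalg.solve(A,b)
def wristT(s,im):
    T=np.eye(4); T[:3,:3]=R.from_euler('xyz',s["eef_rot"]).as_matrix(); T[:3,3]=s["position"]
    return T@np.array(im["T_tool_cam"])
E
python3 - <<'E'
from h import *
s=st(); print({k:np.round(v,3) for k,v in s.items()})
I={}
for n in ("scene","side"):
    im=manip.get_image(n); I[n]=im
    cv2.imwrite(f"pics/{n}0.png",im["img"])
    print(n,np.round(im["mtx"],1).tolist(),im["k1"],np.round(im["T"],3).tolist())
    for t in ("rack","hook","pot_a_mid","petri_mid","stainer"):
        print(t,[(np.round(d["rect"]).tolist(),round(d["conf"],2)) for d in manip.search_frame(t,im)])
im=np.hstack([I[n]["img"] for n in I]); 
E
```

```text
{'clock': np.float64(0.0), 'joint_positions': array([-1.289,  0.3  ,  1.522,  0.   ,  1.321, -0.067]), 'qvel': array([ 0.   ,  0.   , -0.   , -0.   ,  0.001,  0.001]), 'effort': array([ 1.0000e-03, -5.3181e+01, -3.5274e+01,  7.1000e-02,  2.4000e-02,
       -0.0000e+00]), 'position': array([ 0.188, -0.517,  0.205]), 'eef_rot': array([-3.14 , -0.   ,  0.349]), 'wrist_force': array([-0.72 , -1.276,  0.502]), 'torque': array([-0.004, -0.043, -0.013]), 'gripper_width': np.float64(0.094)}
scene [[480.2, 0.0, 274.6], [0.0, 480.2, 215.9], [0.0, 0.0, 1.0]] -0.08052404573824778 [[0.294, 0.743, -0.601, 1.233], [0.956, -0.237, 0.175, -0.063], [-0.012, -0.626, -0.78, 1.126], [0.0, 0.0, 0.0, 1.0]]
rack [([282.0, 220.0, 348.0, 294.0], 0.74), ([344.0, 209.0, 390.0, 242.0], 0.61)]
hook []
pot_a_mid [([289.0, 307.0, 313.0, 337.0], 0.97)]
petri_mid [([191.0, 217.0, 221.0, 248.0], 0.71), ([366.0, 262.0, 390.0, 295.0], 0.28)]
stainer [([125.0, 215.0, 245.0, 402.0], 0.92)]
side [[492.5, 0.0, 274.6], [0.0, 492.5, 208.8], [0.0, 0.0, 1.0]] -0.16634785474361435 [[-0.937, -0.261, 0.232, 0.307], [-0.349, 0.7, -0.623, 0.847], [0.0, -0.665, -0.747, 1.067], [0.0, 0.0, 0.0, 1.0]]
rack [([226.0, 335.0, 289.0, 394.0], 0.64), ([222.0, 264.0, 299.0, 315.0], 0.56)]
hook [([290.0, 86.0, 300.0, 145.0], 0.47)]
pot_a_mid [([208.0, 222.0, 232.0, 257.0], 0.62)]
petri_mid [([346.0, 223.0, 378.0, 252.0], 0.91)]
stainer [([216.0, 60.0, 342.0, 224.0], 0.95)]
```

View pics/scene0.png

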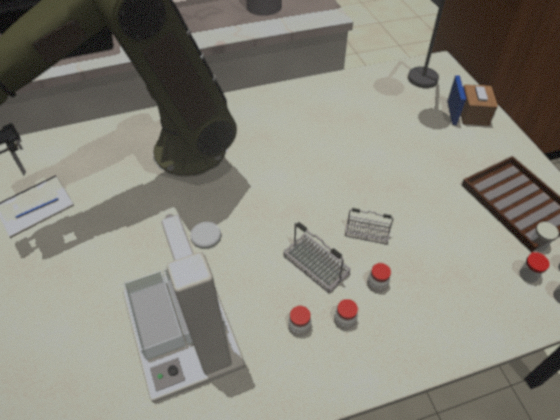

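View pics/side0.png

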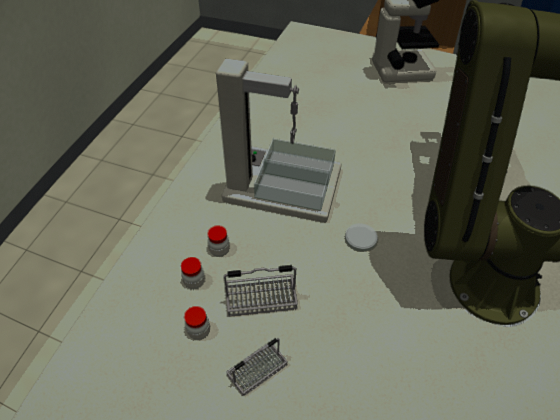

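The larger rack candidates are scene (317,257) / side (260,290), and scene (370,225) / side (257,365). The first is bigger and has the raised bend in its handle. I'll confirm this in one enlarged composite.

```bash
python3 - <<'E'
import cv2,numpy as np
a=cv2.imread('pics/side0.png');b=cv2.imread('pics/scene0.png')
c=np.zeros((600,800,3),np.uint8)
def put(im,x0,y0,w,h,s,X,Y):
    p=cv2.resize(im[y0:y0+h,x0:x0+w],None,fx=s,fy=s,interpolation=cv2.INTER_CUBIC); c[Y:Y+p.shape[0],X:X+p.shape[1]]=p
put(a,215,255,100,65,4,0,0)     # side rack
put(b,275,215,100,85,4,0,260)   # scene rack
put(a,210,55,133,168,3,400,0)  # side stainer -> 399x504
cv2.imwrite('pics/c1.png',c)
E
```

```text
(no output)
```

View pics/c1.png

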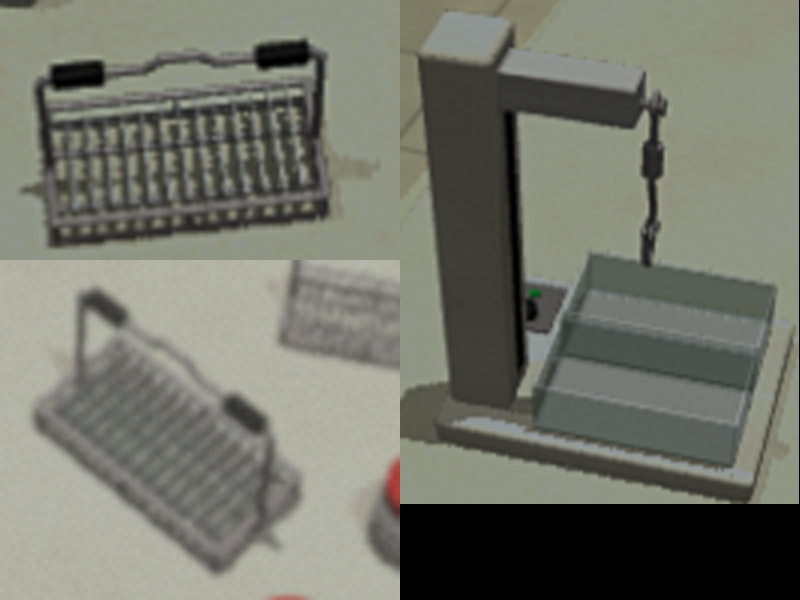

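The left-hand composite confirms the larger rack: two black grips with the raised bend between them, at crop (183,56) side and (172,352) scene. The hook hangs at side px (296,90)–(293,143).

```bash
cat > m.py <<'E'
from h import *
from scipy.optimize import least_squares
I={n:manip.get_image(n) for n in ("scene","side")}
a,b=I["side"],I["scene"]
S=lambda X,Y:(215+(X+.5)/4-.5,255+(Y+.5)/4-.5)
C=lambda X,Y:(275+(X+.5)/4-.5,215+(Y-260+.5)/4-.5)
for nm,p,q,z in (("gripL",S(77,74),C(245,412),.118),("gripR",S(283,53),C(103,307),.118),("bend",S(183,56),C(172,352),.126)):
    print(nm,"tri",np.round(tri([ray(a,p),ray(b,q)]),4),"side",np.round(atz(a,p,z),4),"scene",np.round(atz(b,q,z),4))
W=lambda X,Y:(210+(X-400+.5)/3-.5,55+(Y+.5)/3-.5)
pts=[((420,50),(.195,.035,.428)),((492,62),(.125,.035,.428)),((445,12),(.195,-.035,.428)),((515,22),(.125,-.035,.428)),
((440,408),(.195,.064,.03)),((748,480),(-.12,.064,.03)),((793,325),(-.12,-.168,.03)),((632,128),(.012,.018,.369)),((645,67),(.012,-.018,.409))]
def f(p):
    c,s=np.cos(p[2]),np.sin(p[2])
    return np.concatenate([proj(a,(p[0]+c*q[0]-s*q[1],p[1]+s*q[0]+c*q[1],q[2]))-W(*u) for u,q in pts])
r=least_squares(f,[.5,-.2,0]); print("stainer",np.round(r.x,4)); print(np.round(r.fun.reshape(-1,2),1).tolist())
p=r.x
for q in((0,0,.385),(0,0,.235)): print("pin/seat side px",np.round(proj(a,(p[0]+q[0],p[1]+q[1],q[2]))),"scene",np.round(proj(b,(p[0]+q[0],p[1]+q[1],q[2]))))
for t in ("pot_a_mid","petri_mid"):
    for n in I: 
        for d in manip.search_frame(t,I[n]):
            x=d["rect"]; print(t,n,round(d["conf"],2),np.round(atz(I[n],((x[0]+x[2])/2,(x[1]+x[3])/2),.03 if t[1]=='o' else .007)[:2],3))
for u in ((217,240),(192,273),(197,322)): print("jar",np.round(atz(a,u,.034),3))
for t in ("hook","hook_seat"):
  for d in manip.search_frame(t,a): print(t,d["rect"],d["conf"])
E
python3 m.py
```

```text
gripL tri [0.6196 0.2759 0.12  ] side [0.6206 0.2752 0.118 ] scene [0.6179 0.2762 0.118 ]
gripR tri [0.5128 0.2185 0.1184] side [0.5137 0.2193 0.118 ] scene [0.5114 0.2178 0.118 ]
bend tri [0.5653 0.2463 0.1258] side [0.5655 0.2468 0.126 ] scene [0.5651 0.246  0.126 ]
stainer [ 0.6056 -0.0973  0.0828]
[[-3.9, -1.0], [0.0, -0.8], [-2.1, -3.2], [1.5, -2.7], [-1.9, 3.5], [2.0, 1.8], [1.9, -1.2], [1.5, 1.3], [1.3, -0.5]]
pin/seat side px [295.  90.] scene [169. 219.]
pin/seat side px [294. 138.] scene [182. 260.]
pot_a_mid scene 0.72 [0.731 0.14 ]
pot_a_mid side 0.84 [0.729 0.136]
petri_mid scene 0.65 [ 0.378 -0.02 ]
petri_mid side 0.92 [ 0.377 -0.024]
jar [0.733 0.143 0.034]
jar [0.748 0.262 0.034]
jar [0.675 0.384 0.034]
hook [288.2, 87.5, 297.9, 141.3] 0.57
hook_seat [292.1, 85.1, 296.1, 141.0] 0.56
hook_seat [206.4, 221.5, 229.7, 256.5] 0.25
```

```bash
cat >> h.py <<'E'
def cur():
    s=st(); return np.array(s["position"]),R.from_euler('xyz',s["eef_rot"])
def goalR(yaw,lean):  # tool x along yaw, pointing down, body leant back by lean deg
    return R.from_euler('xyz',[np.pi,0,yaw])*R.from_rotvec([0,np.radians(lean),0])
def plan(gp,yaw,lean,step=.055,dec=4):
    """rows from now to grasp point gp (between pads)"""
    p,r=cur(); G=goalR(yaw,lean); tp=np.array(gp)+G.apply([0,0,.019])
    d=tp-p; rv=(r.inv()*G).as_rotvec()
    n=int(max(1,np.ceil(np.linalg.norm(d)/step),np.ceil(np.degrees(np.linalg.norm(rv))/9)))
    t=np.degrees(rv)/n
    print("n",n,"dist",np.round(d,4),"turn/row",np.round(t,2).tolist())
    for i in range(n):
        ri=r*R.from_rotvec(rv*i/n); print(np.round(ri.inv().apply(d/n),dec).tolist())
def show():
    s=st(); p,r=cur(); g=p-r.apply([0,0,.019]); M=r.as_matrix()
    print("t",round(float(s["clock"]),2),"grasp",np.round(g,4),"yaw",round(np.arctan2(M[1,0],M[0,0]),4),"lean",round(np.degrees(np.arcsin(-M[2,0])),2),"ydir_z",round(M[2,1],4),"F",np.round(s["wrist_force"],2),"w",round(float(s["gripper_width"]),4))
E
python3 -c "
from h import *
show(); plan([.5135,.2188,.22],.493,12)"
```

```text
t 1.0 grasp [ 0.188  -0.5169  0.2244] yaw 0.3488 lean -0.0 ydir_z -0.0 F [-0.57 -0.09  0.85] w 0.0941
n 15 dist [ 0.329   0.7375 -0.004 ] turn/row [0.06, 0.8, -0.55]
[0.0374, -0.0387, 0.0003]
[0.0378, -0.0384, 0.0008]
[0.0381, -0.038, 0.0014]
[0.0385, -0.0376, 0.002]
[0.0388, -0.0372, 0.0025]
[0.0391, -0.0369, 0.0031]
[0.0394, -0.0365, 0.0037]
[0.0397, -0.0361, 0.0043]
[0.04, -0.0357, 0.0049]
[0.0403, -0.0353, 0.0055]
[0.0405, -0.0349, 0.0061]
[0.0408, -0.0345, 0.0067]
[0.041, -0.0341, 0.0073]
[0.0412, -0.0337, 0.0079]
[0.0414, -0.0333, 0.0085]
```

Request:
step_arm --turn '[[0,0.8,-0.5],[0,0.8,-0.5],[0,0.8,-0.5],[0,0.8,-0.5],[0,0.8,-0.5],[0,0.8,-0.5],[0,0.8,-0.5],[0,0.8,-0.5]]' --slide '[[0.037,-0.039,0],[0.038,-0.038,0.001],[0.038,-0.038,0.001],[0.038,-0.038,0.002],[0.039,-0.037,0.002],[0.039,-0.037,0.003],[0.039,-0.037,0.004],[0.04,-0.036,0.004]]' --gripper '[1,1,1,1,1,1,1,1]'

```text
clock: 2.0
position: [0.367, -0.1141, 0.2041]
eef_rot: [3.136, -0.117, 0.415]
wrist_force: [1.5, -1.2, -0.1]
gripper_width: 0.0941
```

```bash
sed -i 's/arcsin(-M\[2,0\])/arcsin(M[2,0])/' h.py; python3 -c "
from h import *
show(); plan([.5135,.2188,.20],.493,12)"
```

```text
t 2.0 grasp [ 0.3649 -0.1149  0.2229] yaw 0.4155 lean 6.71 ydir_z 0.0058 F [ 1.47 -1.21 -0.08] w 0.0941
n 7 dist [ 0.15    0.3348 -0.0226] turn/row [0.15, 0.76, -0.62]
[0.0383, -0.0352, 0.0076]
[0.0385, -0.0347, 0.0082]
[0.0388, -0.0343, 0.0088]
[0.0391, -0.0338, 0.0094]
[0.0393, -0.0334, 0.01]
[0.0395, -0.0329, 0.0106]
[0.0397, -0.0325, 0.0112]
```

Request:
step_arm --turn '[[0.2,0.8,-0.6],[0.2,0.8,-0.6],[0.2,0.8,-0.6],[0.2,0.8,-0.6],[0.1,0.8,-0.6],[0.1,0.8,-0.6],[0.1,0.7,-0.6],[0,0,0]]' --slide '[[0.038,-0.035,0.008],[0.038,-0.035,0.008],[0.039,-0.034,0.009],[0.039,-0.034,0.009],[0.039,-0.033,0.01],[0.04,-0.033,0.011],[0.04,-0.032,0.011],[0,0,0]]' --gripper '[1,1,1,1,1,1,1,1]'

```text
clock: 3.0
position: [0.5209, 0.2355, 0.1835]
eef_rot: [3.141, -0.221, 0.497]
wrist_force: [0.1, -0.7, 0.1]
gripper_width: 0.0944
```

```bash
python3 -c "
from h import *
show(); plan([.5135,.2188,.12],.493,12)
s=st(); w=manip.get_image('wrist'); T=wristT(s,w); print(np.round(w['T_tool_cam'],3).tolist(), np.round(w['mtx'],1).tolist())
for q in ((.5132,.2188,.118),(.5655,.2465,.126)): print(np.round(proj(w,q,T)))
cv2.imwrite('pics/w1.png',w['img'])"
```

```text
t 3.0 grasp [0.5172 0.2335 0.202 ] yaw 0.4971 lean 12.64 ydir_z 0.001 F [ 0.15 -0.73  0.12] w 0.0944
n 2 dist [-0.0039 -0.0148 -0.0821] turn/row [0.0, -0.32, 0.11]
[-0.0141, 0.0055, 0.0389]
[-0.0139, 0.0056, 0.039]
[[0.0, -0.969, -0.246, 0.073], [1.0, 0.0, 0.0, -0.001], [-0.0, -0.246, 0.969, -0.178], [0.0, 0.0, 0.0, 1.0]] [[348.1, 0.0, 277.6], [0.0, 348.1, 208.3], [0.0, 0.0, 1.0]]
[294. 262.]
[295. 181.]
```

View pics/w1.png

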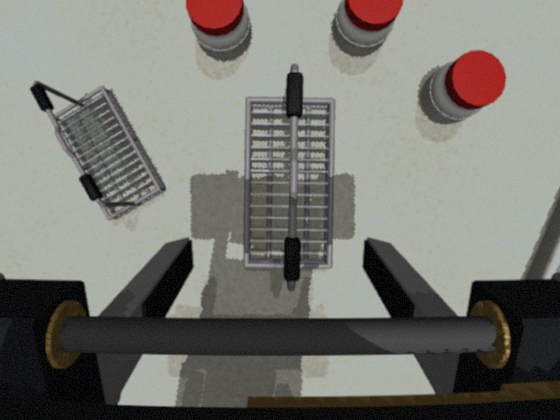

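The wrist picture shows the large rack between the open fingers, with its near grip at px (292,258) and far grip at (294,95). The small look-alike is at left (100,150). The camera sits 73 mm forward of the tool, so I'll lean back 20° to keep it clear of the hook.

```bash
python3 -c "
from h import *
s=st(); w=manip.get_image('wrist'); T=wristT(s,w)
a=atz(w,(292,258),.121,T);b=atz(w,(294.5,95),.121,T);print(a,b,np.linalg.norm(b-a),np.arctan2(*(b-a)[1::-1]),(a+b)/2)
plan([.5125,.2185,.119],.493,20)"
```

```text
[0.51523118 0.22026639 0.121     ] [0.61988765 0.274923   0.121     ] 0.11806914426189397 0.48128705274837963 [0.56755942 0.24759469 0.121     ]
n 2 dist [-0.0022 -0.0116 -0.0828] turn/row [0.02, 3.68, 0.05]
[-0.0127, 0.0045, 0.0396]
[-0.0152, 0.0045, 0.0387]
```

Request:
step_arm --turn '[[0,3.7,0.2],[0,3.7,0.2],[0,0,0]]' --slide '[[-0.012,0.004,0.039],[-0.015,0.004,0.038],[0,0,0]]' --gripper '[1,1,1]'

```text
clock: 3.48
position: [0.5183, 0.2194, 0.1028]
eef_rot: [3.141, -0.355, 0.484]
wrist_force: [0.5, 0.0, 0.7]
gripper_width: 0.094
```

```bash
python3 -c "
from h import *
show(); plan([.5137,.219,.118],.487,20)"
```

```text
t 3.48 grasp [0.5124 0.2163 0.1206] yaw 0.4841 lean 20.33 ydir_z 0.0004 F [0.48 0.03 0.75] w 0.094
n 1 dist [ 0.0012  0.0027 -0.0026] turn/row [0.08, -0.33, -0.16]
[0.0012, -0.0018, 0.0033]
```

Request:
step_arm --turn '[[0,0,0],[0,0,0],[0,0,0],[0,0,0],[0,0,0],[0,0,0],[0,0,0],[0,0,0]]' --slide '[[0.001,-0.002,0.003],[0,0,0],[0,0,0],[0,0,0],[0,0,0],[0,0,0],[0,0,0],[0,0,0]]' --gripper '[1,-1,-1,-1,-1,-1,-1,-1]'

```text
clock: 4.47
position: [0.522, 0.2227, 0.1061]
eef_rot: [3.14, -0.359, 0.484]
wrist_force: [-0.9, 0.3, -0.1]
gripper_width: 0.0274
```

```bash
python3 -c "
from h import *
show(); p,r=cur(); g=p-r.apply([0,0,.019]);plan(g+[0,0,.03],.487,20)"
```

```text
t 4.47 grasp [0.516  0.2196 0.1239] yaw 0.4841 lean 20.6 ydir_z 0.0016 F [-0.88  0.33 -0.07] w 0.0274
n 1 dist [-0.0002 -0.      0.0299] turn/row [0.16, -0.6, -0.16]
[0.0104, -0.0, -0.0281]
```

Request:
step_arm --turn '[[0,0,0],[0,0,0],[0,0,0],[0,0,0],[0,0,0]]' --slide '[[-0.003,0,0.005],[0,0,0],[0,0,0],[0,0,0],[0,0,0]]' --gripper '[-1,-1,-1,-1,-1]'

```text
clock: 5.1
position: [0.5204, 0.222, 0.0993]
eef_rot: [3.14, -0.358, 0.484]
wrist_force: [-0.2, 0.4, -1.1]
gripper_width: 0.0116
```

```bash
python3 -c "
from h import *
show(); p,r=cur(); g=p-r.apply([0,0,.019]);plan(g+[0,0,.03],.487,20)"
```

```text
t 5.1 grasp [0.5145 0.2189 0.1171] yaw 0.4842 lean 20.49 ydir_z 0.0014 F [-0.18  0.37 -1.11] w 0.0116
n 1 dist [-0.0002 -0.      0.0299] turn/row [0.14, -0.49, -0.15]
[0.0103, -0.0, -0.0281]
```

Request:
step_arm --turn '[[0,0,0],[0,0,0],[0,0,0],[0,0,0]]' --slide '[[0.007,0,-0.019],[0.014,0,-0.038],[0.014,0,-0.038],[0,0,0]]' --gripper '[-1,-1,-1,-1]'

```text
clock: 5.6
position: [0.5191, 0.2216, 0.2021]
eef_rot: [3.141, -0.354, 0.484]
wrist_force: [-0.4, 0.1, -3.1]
gripper_width: 0.012
```

```bash
python3 -c "
from h import *
show(); s=st(); w=manip.get_image('wrist'); T=wristT(s,w); cv2.imwrite('pics/w2.png',w['img'])
p,r=cur(); g=p-r.apply([0,0,.019]); u=np.array([np.cos(.486),np.sin(.486),0])
for d,z in ((.06,.009),(.12,.001),(.05,.009),(.07,.009)): print(np.round(proj(w,g+u*d+[0,0,z],T)))
sd=manip.get_image('side'); cv2.imwrite('pics/s2.png',cv2.resize(sd['img'][60:330,180:380],None,fx=2.2,fy=2.2,interpolation=cv2.INTER_CUBIC))
plan([.535,.02,.31],.083,20)
"
```

```text
t 5.6 grasp [0.5133 0.2185 0.2199] yaw 0.4838 lean 20.29 ydir_z 0.0009 F [-0.42  0.05 -3.11] w 0.012
[279. 150.]
[279.  46.]
[279. 170.]
[279. 131.]
n 5 dist [ 0.0237 -0.2006  0.0937] turn/row [-1.57, 0.01, 4.31]
[-0.0072, 0.0377, -0.0225]
[-0.0043, 0.0388, -0.0215]
[-0.0014, 0.0395, -0.0204]
[0.0016, 0.0401, -0.0193]
[0.0047, 0.0404, -0.0182]
```

View pics/w2.png

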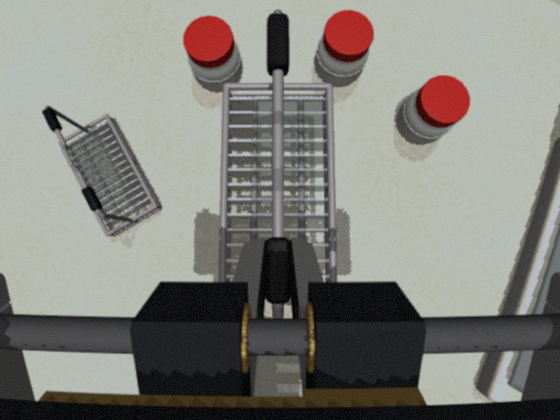

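No sag: the far grip is predicted at (279,46) and seen at about (278,44). Next I'll carry the rack to a standby position 100 mm to the open side of the hook.

Request:
step_arm --turn '[[-1.6,0,4.3],[-1.6,0,4.3],[-1.6,0,4.3],[-1.6,0,4.3],[-1.5,0,4.3],[0,0,0],[0,0,0]]' --slide '[[-0.007,0.038,-0.022],[-0.004,0.039,-0.021],[-0.001,0.04,-0.02],[0.002,0.04,-0.019],[0.005,0.04,-0.016],[0,0.015,0],[0,0,0]]' --gripper '[-1,-1,-1,-1,-1,-1,-1]'

```text
clock: 6.58
position: [0.5423, -0.0003, 0.2777]
eef_rot: [3.14, -0.328, 0.074]
wrist_force: [0.1, 0.5, -3.4]
gripper_width: 0.0122
```

```bash
python3 -c "
from h import *
show(); 
s=st(); w=manip.get_image('wrist'); cv2.imwrite('pics/w3.png',w['img'])
T=wristT(s,w)
for q in ((.606,-.097,.385),(.606,-.097,.235)): print(np.round(proj(w,q,T)))
c=[]
for i in range(7):
    sd=manip.get_image('side'); d=manip.regions_of('hook',sd)
    if d:
        m=d[0]['region']; ys,xs=np.where(m); print(i,sd['shot'],round(st()['clock'],2),d[0]['rect'],round(d[0]['conf'],2), len(xs))
    c.append(cv2.resize(sd['img'][75:160,275:315],None,fx=3.5,fy=3.5,interpolation=cv2.INTER_CUBIC)[:, :])
c=[x[:,:114] for x in c]
top=np.hstack(c); W=cv2.resize(w['img'],(400,300)); out=np.zeros((600,800,3),np.uint8); out[:top.shape[0],:min(800,top.shape[1])]=top[:,:800]; out[300:600,:400]=W
cv2.imwrite('pics/c3.png',out)
"
```

```text
t 6.58 grasp [ 0.5362 -0.0007  0.2957] yaw 0.0741 lean 18.8 ydir_z 0.0012 F [ 0.09  0.5  -3.39] w 0.0122
[646.  69.]
[426. 169.]
0 10 6.72 [290.5, 86.8, 299.2, 145.7] 0.68 224
1 11 6.83 [290.6, 86.8, 298.7, 144.7] 0.8 310
2 12 6.92 [286.8, 87.0, 296.9, 143.4] 0.52 251
3 13 7.03 [291.9, 85.5, 298.2, 138.8] 0.74 245
4 14 7.12 [288.6, 89.9, 299.9, 132.9] 0.64 199
5 15 7.22 [291.5, 90.5, 300.3, 133.7] 0.62 218
6 16 7.33 [290.5, 87.3, 300.4, 141.2] 0.48 212
```

View pics/c3.png

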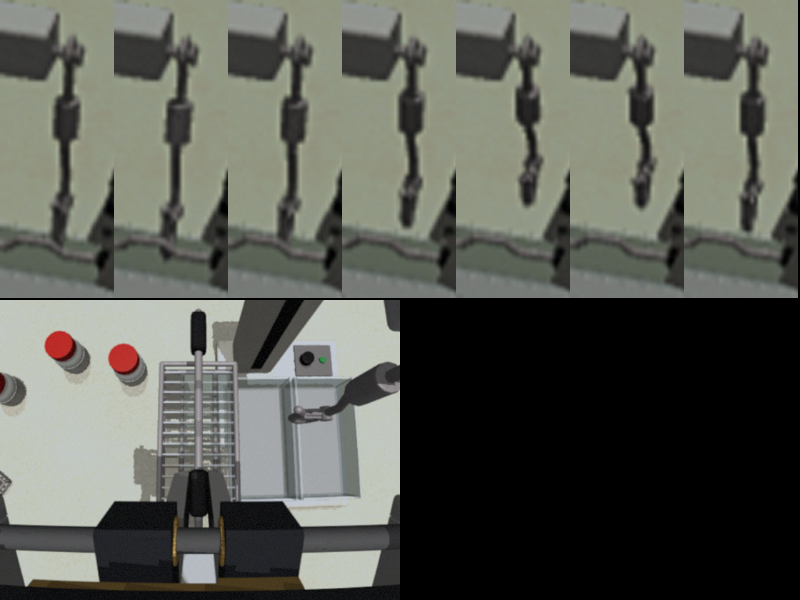

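Top strip: the side view shows the hook bottom swinging between about crop row 255 and 205. The wrist view shows the hook at about px (434,157), with the dish rims below it. I'll enlarge that part to get the stainer's pose.

```bash
python3 -c "
import cv2
a=cv2.imread('pics/w3.png');cv2.imwrite('pics/c4.png',cv2.resize(a[0:300,300:560],None,fx=2,fy=2,interpolation=cv2.INTER_CUBIC))"
```

```text
(no output)
```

View pics/c4.png

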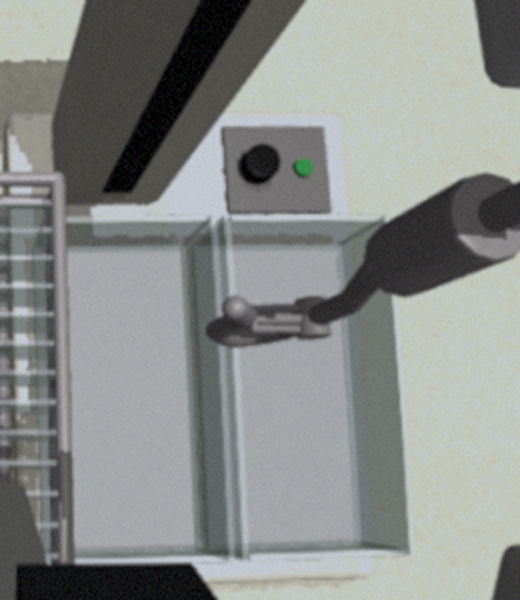

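```bash
cat > m2.py <<'E'
from h import *
from scipy.optimize import least_squares
class D(dict):pass
s=manip.get_state(); w=manip.get_image('wrist')
T0=np.eye(4);T0[:3,:3]=R.from_euler('xyz',[3.14,-.328,.074]).as_matrix();T0[:3,3]=[.5423,-.0003,.2777]
T=T0@np.array(w["T_tool_cam"])
show()
W=lambda X,Y:np.array((300+(X+.5)/2-.5,(Y+.5)/2-.5))
pts=[((217,216),(.098,-.05,.089)),((236,557),(-.098,-.05,.089)),((341,116),(.195,-.168,.03)),((372,574),(-.12,-.168,.03))]
for u,q in pts: print(q,np.round(atz(w,W(*u),q[2],T),4))
def res(fn):
  def f(p):
    c,sn=np.cos(p[2]),np.sin(p[2]); out=[]
    for u,q in pts:
        P=(p[0]+c*q[0]-sn*q[1],p[1]+sn*q[0]+c*q[1],q[2]); out.append(proj(w,P,T)-W(*u))
    return np.concatenate(out)
  return f
r=least_squares(res(0),[.6,-.1,.08]); print(np.round(r.x,4),np.round(r.fun.reshape(-1,2),1).tolist())
E
python3 m2.py
```

```text
t 7.38 grasp [ 5.366e-01 -3.000e-04  2.976e-01] yaw 0.0745 lean 18.96 ydir_z 0.0018 F [ 0.49  0.59 -2.81] w 0.0117
(0.098, -0.05, 0.089) [ 0.7087 -0.136   0.089 ]
(-0.098, -0.05, 0.089) [ 0.518  -0.1544  0.089 ]
(0.195, -0.168, 0.03) [ 0.8117 -0.2416  0.03  ]
(-0.12, -0.168, 0.03) [ 0.5072 -0.2685  0.03  ]
[ 0.6086 -0.0938  0.0898] [[-1.0, -1.7], [-2.0, 2.3], [1.4, -4.0], [2.4, 2.6]]
```

```bash
cat > ang.py <<'E'
from h import *
PIN=np.array([.607,-.095,.385]); YAW=.085
xh=np.array([np.cos(YAW),np.sin(YAW),0]); yh=np.array([-np.sin(YAW),np.cos(YAW),0])
def hp(y,z,th,x=0): # hook frame point (rel pin) rotated
    c,s=np.cos(th),np.sin(th); return PIN+xh*x+yh*(y*c-z*s)+np.array([0,0,1])*(y*s+z*c)
if __name__=="__main__":
    show(); a=manip.get_image('side')
    print('pin px',proj(a,PIN-xh*.004), 'atz',atz(a,(295,89.3),.385))
    for th in(-.35,-.2,-.1,0,.1,.2,.35): print(th,np.round(proj(a,hp(0,-.162,th)),1))
    p,r=cur(); g=p-r.apply([0,0,.019]); M=r.as_matrix(); y=np.arctan2(M[1,0],M[0,0])
    b=g+.0592*np.array([np.cos(y),np.sin(y),0])+[0,0,.009]-PIN
    print('bend rel pin stainer', np.round([b@xh,b@yh,b[2]+.150],4))
E
python3 ang.py
```

```text
t 7.38 grasp [ 5.366e-01 -3.000e-04  2.976e-01] yaw 0.0745 lean 18.96 ydir_z 0.0018 F [ 0.49  0.59 -2.81] w 0.0117
pin px [296.167166    90.41396892] atz [ 0.60712002 -0.09875616  0.385     ]
-0.35 [297.9 125.9]
-0.2 [295.7 133.1]
-0.1 [294.3 137.6]
0 [292.8 141.6]
0.1 [291.3 145.3]
0.2 [289.8 148.5]
0.35 [287.5 152.5]
bend rel pin stainer [-0.0029  0.0997  0.0716]
```

Request:
step_arm --turn '[[0,0,-0.3],[0,0,-0.3],[0,0,0],[0,0,0]]' --slide '[[0,0.03,-0.001],[0.001,0.03,-0.001],[0,0.004,0],[0,0,0]]' --gripper '[-1,-1,-1,-1]'

```text
clock: 7.92
position: [0.5481, -0.0648, 0.2821]
eef_rot: [3.136, -0.331, 0.086]
wrist_force: [-0.5, -0.3, -2.9]
gripper_width: 0.0118
```

```bash
cat > look.py <<'E'
from ang import *
import sys
# track bottom of hook in side image by dark-pixel silhouette, else print network rect bottoms
def bend():
    p,r=cur(); g=p-r.apply([0,0,.019]); M=r.as_matrix(); y=np.arctan2(M[1,0],M[0,0])
    b=g+.0592*np.array([np.cos(y),np.sin(y),0])+[0,0,.009]-PIN
    return np.round([b@xh*1e3,b@yh*1e3,(b[2]+.150)*1e3],1)
show(); print('bend x,y,h mm',bend())
n=int(sys.argv[1]); out=[]
for i in range(n):
    a=manip.get_image(sys.argv[2] if len(sys.argv)>2 else 'side'); 
    out.append(a['img'])
if n:
    np.save('/tmp/fr.npy',np.array(out))
    # shank pixel: darkest-column centre along rows between weight and pin (rows where hook straight)
    ref=out
    for im in out:
        g=cv2.cvtColor(im,cv2.COLOR_BGR2GRAY).astype(float)
        print([int(np.argmin(cv2.GaussianBlur(g[r:r+1,282:308],(3,1),0)))+282 for r in (104,108,112,116,120,124,128,132)])
E
python3 look.py 1
```

```text
t 7.92 grasp [ 0.5419 -0.0652  0.3   ] yaw 0.0863 lean 18.96 ydir_z 0.0051 F [-0.5  -0.33 -2.89] w 0.0118
bend x,y,h mm [-3.1 35.3 74. ]
[292, 292, 292, 293, 293, 294, 294, 294]
```

Request:
step_arm --turn '[[0,0,0],[0,0,0],[0,0,0],[0,0,0],[0,0,0],[0,0,0],[0,0,0],[0,0,0]]' --slide '[[0,0.003,0],[0,0.001,0],[0,0.001,0],[0,0.001,0],[0,0.001,0],[0,0.001,0],[0,0.001,0],[0,0.001,0]]' --gripper '[-1,-1,-1,-1,-1,-1,-1,-1]'

```text
clock: 8.98
position: [0.5489, -0.0735, 0.2822]
eef_rot: [3.136, -0.331, 0.089]
wrist_force: [0.3, -0.7, -2.5]
gripper_width: 0.0119
```

```bash
python3 look.py 0
```

```text
t 8.97 grasp [ 0.5428 -0.074   0.3002] yaw 0.0887 lean 18.97 ydir_z 0.0051 F [ 0.25 -0.67 -2.53] w 0.0119
bend x,y,h mm [-3.  26.6 74.2]
```

Request:
step_arm --turn '[[0,0,0],[0,0,0],[0,0,0],[0,0,0],[0,0,0],[0,0,0],[0,0,0],[0,0,0]]' --slide '[[0,0.0004,0],[0,0.0004,0],[0,0.0004,0],[0,0.0004,0],[0,0.0004,0],[0,0.0004,0],[0,0.0004,0],[0,0.0004,0]]' --gripper '[-1,-1,-1,-1,-1,-1,-1,-1]'

```text
clock: 9.98
position: [0.5492, -0.0769, 0.2822]
eef_rot: [3.136, -0.331, 0.089]
wrist_force: [-0.3, -0.8, -2.6]
gripper_width: 0.0116
```

Request:
step_arm --turn '[[0,0,0],[0,0,0],[0,0,0],[0,0,0],[0,0,0],[0,0,0],[0,0,0],[0,0,0]]' --slide '[[0,0.0004,0],[0,0.0004,0],[0,0.0004,0],[0,0.0004,0],[0,0.0004,0],[0,0.0004,0],[0,0.0004,0],[0,0.0004,0]]' --gripper '[-1,-1,-1,-1,-1,-1,-1,-1]'

```text
clock: 10.98
position: [0.5495, -0.0804, 0.2822]
eef_rot: [3.136, -0.331, 0.089]
wrist_force: [0.1, 0.4, -2.8]
gripper_width: 0.0117
```

Request:
step_arm --turn '[[0,0,0],[0,0,0],[0,0,0],[0,0,0],[0,0,0],[0,0,0],[0,0,0],[0,0,0]]' --slide '[[0,0.0004,0],[0,0.0004,0],[0,0.0004,0],[0,0.0004,0],[0,0.0004,0],[0,0.0004,0],[0,0.0004,0],[0,0.0004,0]]' --gripper '[-1,-1,-1,-1,-1,-1,-1,-1]'

```text
clock: 11.98
position: [0.5498, -0.0837, 0.2822]
eef_rot: [3.136, -0.331, 0.089]
wrist_force: [0.0, -0.8, -2.4]
gripper_width: 0.0118
```

```bash
python3 look.py 0; cat > trk.py <<'E'
from ang import *
import sys
# hook angle by template-free matching: hook bottom via dark silhouette rendered from several frames -> frame differences
n=int(sys.argv[1]); out=[];t=[]
for i in range(n):
    t.append(st()['clock']); out.append(manip.get_image('side')['img'])
g=np.array([cv2.cvtColor(o,cv2.COLOR_BGR2GRAY)[85:160,280:306] for o in out],float)
med=np.median(g,0)
for i in range(n): print(round(t[i],2),'diff',round(np.abs(g[i]-g[0])[:].mean(),2))
c=[cv2.resize(o[78:163,272:310],None,fx=3.5,fy=3.5,interpolation=cv2.INTER_CUBIC) for o in out][:6]
cv2.imwrite('pics/'+sys.argv[2],np.hstack(c))
E
python3 trk.py 8 t1.png
```

```text
t 11.97 grasp [ 0.5436 -0.0842  0.3002] yaw 0.0887 lean 18.97 ydir_z 0.0051 F [ 0.04 -0.8  -2.37] w 0.0118
bend x,y,h mm [-3.  16.4 74.2]
11.97 diff 0.0
12.03 diff 3.48
12.07 diff 6.12
12.12 diff 8.54
12.18 diff 9.89
12.22 diff 10.43
12.28 diff 10.24
12.32 diff 9.28
```

Request:
step_arm --turn '[[0,0,0],[0,0,0],[0,0,0],[0,0,0],[0,0,0],[0,0,0],[0,0,0],[0,0,0]]' --slide '[[0,0.0004,0],[0,0.0004,0],[0,0.0004,0],[0,0.0004,0],[0,0.0004,0],[0,0.0004,0],[0,0.0004,0],[0,0.0004,0]]' --gripper '[-1,-1,-1,-1,-1,-1,-1,-1]'

```text
clock: 13.38
position: [0.5501, -0.0871, 0.2823]
eef_rot: [3.136, -0.331, 0.089]
wrist_force: [-0.3, 0.5, -2.4]
gripper_width: 0.0116
```

Request:
step_arm --turn '[[0,0,0],[0,0,0],[0,0,0],[0,0,0],[0,0,0],[0,0,0],[0,0,0],[0,0,0]]' --slide '[[0,0.0004,0],[0,0.0004,0],[0,0.0004,0],[0,0.0004,0],[0,0.0004,0],[0,0.0004,0],[0,0.0004,0],[0,0.0004,0]]' --gripper '[-1,-1,-1,-1,-1,-1,-1,-1]'

```text
clock: 14.38
position: [0.5504, -0.0906, 0.2823]
eef_rot: [3.136, -0.331, 0.089]
wrist_force: [0.4, -0.7, -2.1]
gripper_width: 0.0117
```

```bash
python3 look.py 0; python3 trk.py 15 t2.png
```

```text
t 14.38 grasp [ 0.5442 -0.091   0.3002] yaw 0.0887 lean 18.97 ydir_z 0.0051 F [ 0.44 -0.75 -2.06] w 0.0117
bend x,y,h mm [-3.   9.5 74.2]
14.38 diff 0.0
14.43 diff 2.75
14.47 diff 4.29
14.53 diff 5.22
14.57 diff 5.74
14.62 diff 5.38
14.68 diff 4.51
14.72 diff 3.18
14.78 diff 1.18
14.82 diff 2.01
14.88 diff 2.84
14.93 diff 2.15
14.97 diff 0.72
15.03 diff 2.68
15.07 diff 4.09
```

View pics/t2.png

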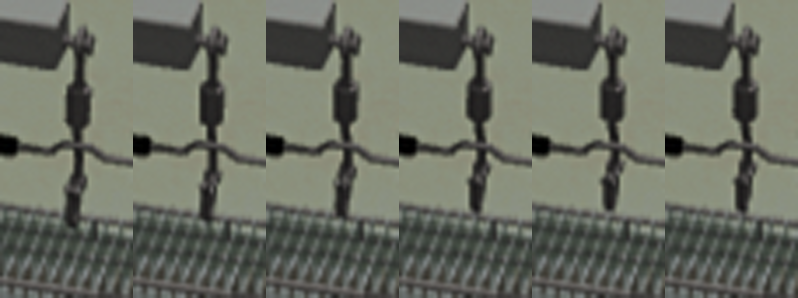

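The bend crosses the hook at its middle (px crop 75,147), at the right height, and the swing is shrinking. I'll carry on.

Request:
step_arm --turn '[[0,0,0],[0,0,0],[0,0,0],[0,0,0],[0,0,0],[0,0,0],[0,0,0],[0,0,0]]' --slide '[[0,0.0004,0],[0,0.0004,0],[0,0.0004,0],[0,0.0004,0],[0,0.0004,0],[0,0.0004,0],[0,0.0004,0],[0,0.0004,0]]' --gripper '[-1,-1,-1,-1,-1,-1,-1,-1]'

```text
clock: 16.12
position: [0.5507, -0.0939, 0.2823]
eef_rot: [3.136, -0.331, 0.089]
wrist_force: [0.3, 0.6, -3.3]
gripper_width: 0.0117
```

Request:
step_arm --turn '[[0,0,0],[0,0,0],[0,0,0],[0,0,0],[0,0,0],[0,0,0],[0,0,0],[0,0,0]]' --slide '[[0,0.0004,0],[0,0.0004,0],[0,0.0004,0],[0,0.0004,0],[0,0.0004,0],[0,0.0004,0],[0,0.0004,0],[0,0.0004,0]]' --gripper '[-1,-1,-1,-1,-1,-1,-1,-1]'

```text
clock: 17.12
position: [0.551, -0.0974, 0.2823]
eef_rot: [3.136, -0.331, 0.089]
wrist_force: [0.2, 0.3, -1.7]
gripper_width: 0.0117
```

Request:
step_arm --turn '[[0,0,0],[0,0,0],[0,0,0],[0,0,0],[0,0,0],[0,0,0],[0,0,0],[0,0,0]]' --slide '[[0,0,0],[0,0,0],[0,0,0],[0,0,0],[0,0,0],[0,0,0],[0,0,0],[0,0,0]]' --gripper '[-1,-1,-1,-1,-1,-1,-1,-1]'

```text
clock: 18.12
position: [0.551, -0.0974, 0.2823]
eef_rot: [3.136, -0.331, 0.089]
wrist_force: [0.6, 0.6, -2.1]
gripper_width: 0.0115
```

```bash
python3 look.py 0; python3 trk.py 12 t3.png
```

```text
t 18.12 grasp [ 0.5449 -0.0978  0.3003] yaw 0.0887 lean 18.97 ydir_z 0.0052 F [ 0.63  0.59 -2.14] w 0.0115
bend x,y,h mm [-3.   2.7 74.3]
18.12 diff 0.0
18.18 diff 0.62
18.23 diff 0.63
18.27 diff 0.62
18.32 diff 0.62
18.38 diff 0.61
18.43 diff 0.6
18.48 diff 0.62
18.52 diff 0.62
18.57 diff 0.62
18.62 diff 0.62
18.68 diff 0.61
```

The hook is still: 0.6 s of frames differ only by noise. I'll look at its lean and the bend's place on it.

```bash
python3 -c "
from ang import *
s=st(); w=manip.get_image('wrist'); a=manip.get_image('side'); T=wristT(s,w)
out=np.zeros((600,800,3),np.uint8)
A=cv2.resize(a['img'][80:165,268:318],None,fx=7,fy=7,interpolation=cv2.INTER_CUBIC); out[:595,:350]=A
B=cv2.resize(w['img'][60:260,190:340],None,fx=3,fy=3,interpolation=cv2.INTER_CUBIC); out[:600,350:800]=B
cv2.imwrite('pics/c5.png',out)
for th in (-.1,-.05,0,.05): print(th,[np.round((proj(a,hp(y,z,th))-[268,80])*7) for y,z in ((0,0),(0,-.075),(-.011,-.14),(.023,-.108),(0,-.162))],'W',[np.round((proj(w,hp(y,z,th),T)-[190,60])*3+[350,0]) for y,z in ((0,-.075),(.023,-.108),(0,-.162))])
"
```

```text
-0.1 [array([186.,  71.]), array([185., 233.]), array([191., 341.]), array([169., 342.]), array([184., 403.])] W [array([686., 244.]), array([571., 294.]), array([695., 342.])]
-0.05 [array([186.,  71.]), array([182., 239.]), array([187., 355.]), array([165., 350.]), array([179., 418.])] W [array([662., 245.]), array([542., 293.]), array([661., 342.])]
0 [array([186.,  71.]), array([180., 246.]), array([182., 368.]), array([162., 357.]), array([173., 432.])] W [array([639., 245.]), array([514., 291.]), array([628., 342.])]
0.05 [array([186.,  71.]), array([177., 252.]), array([178., 380.]), array([158., 363.]), array([168., 445.])] W [array([615., 244.]), array([485., 290.]), array([595., 342.])]
```

View pics/c5.png

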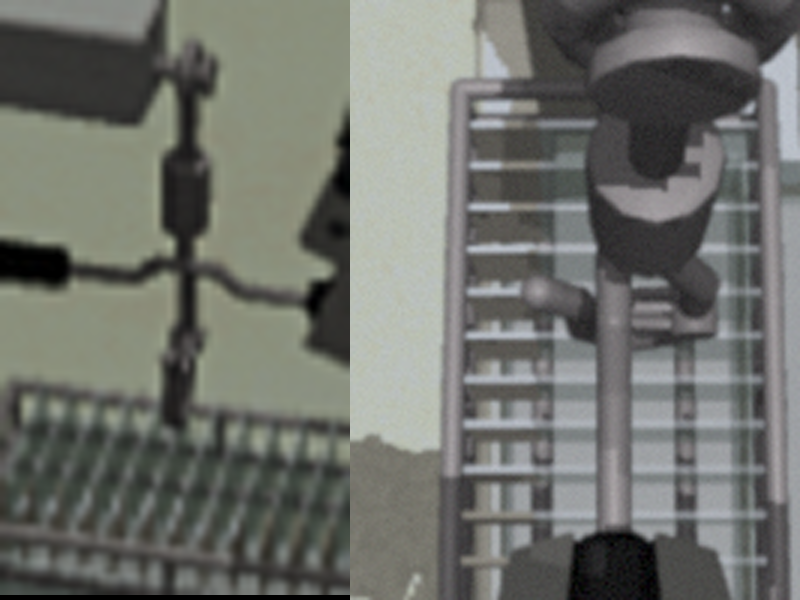

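The wrist view shows the hook's tip at crop (540,290), which matches a lean of -0.05 rad, so my pin estimate holds to about 1 mm. The bar lies in line with the mouth. I'll lower it towards the gate.

Request:
step_arm --turn '[[0,0,0],[0,0,0],[0,0,0],[0,0,0],[0,0,0],[0,0,0],[0,0,0],[0,0,0]]' --slide '[[-0.0013,0,0.0038],[-0.0013,0,0.0038],[-0.0013,0,0.0038],[-0.0013,0,0.0038],[-0.0013,0,0.0038],[-0.0013,0,0.0038],[-0.0013,0,0.0038],[-0.0013,0,0.0038]]' --gripper '[-1,-1,-1,-1,-1,-1,-1,-1]'

```text
clock: 19.82
position: [0.551, -0.0975, 0.2478]
eef_rot: [3.136, -0.331, 0.089]
wrist_force: [0.3, 0.8, -3.3]
gripper_width: 0.012
```

Request:
step_arm --turn '[[0,0,0],[0,0,0],[0,0,0],[0,0,0]]' --slide '[[-0.0013,0,0.0038],[-0.0003,0,0.001],[0,0,0],[0,0,0]]' --gripper '[-1,-1,-1,-1]'

```text
clock: 20.32
position: [0.5511, -0.0975, 0.2422]
eef_rot: [3.136, -0.331, 0.089]
wrist_force: [-0.8, 0.2, -2.3]
gripper_width: 0.0114
```

```bash
python3 look.py 0; python3 -c "
from ang import *
s=st(); w=manip.get_image('wrist'); a=manip.get_image('side'); T=wristT(s,w)
F=[st()['wrist_force']]
out=np.zeros((600,800,3),np.uint8)
A=cv2.resize(a['img'][80:165,268:318],None,fx=7,fy=7,interpolation=cv2.INTER_CUBIC); out[:595,:350]=A
B=cv2.resize(w['img'][60:260,190:340],None,fx=3,fy=3,interpolation=cv2.INTER_CUBIC); out[:600,350:800]=B
cv2.imwrite('pics/c6.png',out)
for th in (-.05,0,.05): print(th,[np.round((proj(a,hp(y,z,th))-[268,80])*7) for y,z in ((0,0),(0,-.075),(-.011,-.14),(.023,-.108),(0,-.162))],'W',[np.round((proj(w,hp(y,z,th),T)-[190,60])*3+[350,0]) for y,z in ((0,-.075),(.023,-.108),(0,-.162))])
"
```

```text
t 20.32 grasp [ 0.5449 -0.098   0.2602] yaw 0.0886 lean 18.95 ydir_z 0.005 F [-0.83  0.24 -2.28] w 0.0114
bend x,y,h mm [-2.9  2.5 34.2]
-0.05 [array([186.,  71.]), array([182., 239.]), array([187., 355.]), array([165., 350.]), array([179., 418.])] W [array([678., 155.]), array([525., 234.]), array([671., 307.])]
0 [array([186.,  71.]), array([180., 246.]), array([182., 368.]), array([162., 357.]), array([173., 432.])] W [array([647., 156.]), array([489., 232.]), array([631., 307.])]
0.05 [array([186.,  71.]), array([177., 252.]), array([178., 380.]), array([158., 363.]), array([168., 445.])] W [array([616., 155.]), array([453., 230.]), array([592., 307.])]
```

View pics/c6.png

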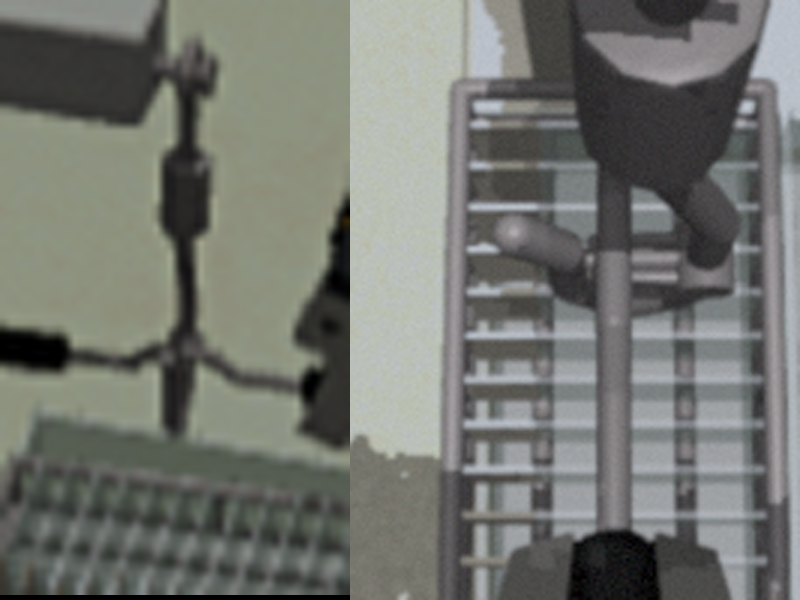

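The tip at crop (514,230) with the hook plumb puts the pin about 3.5 mm further to -y, so the bar is at about y +6. I'll centre it by 4 mm and go down onto the gate.

Request:
step_arm --turn '[[0,0,0],[0,0,0],[0,0,0],[0,0,0],[0,0,0],[0,0,0],[0,0,0],[0,0,0]]' --slide '[[0,0.002,0],[0,0.0025,0],[0,0,0],[-0.0007,0,0.0019],[-0.0007,0,0.0019],[-0.0007,0,0.0019],[-0.0007,0,0.0019],[-0.0007,0,0.0019]]' --gripper '[-1,-1,-1,-1,-1,-1,-1,-1]'

```text
clock: 21.42
position: [0.552, -0.1027, 0.233]
eef_rot: [3.135, -0.334, 0.089]
wrist_force: [-0.6, 0.6, 1.3]
gripper_width: 0.0115
```

```bash
sed -i 's/PIN=np.array(.*; YAW/PIN=np.array([.607,-.0985,.385]); YAW/' ang.py; python3 look.py 0
```

```text
t 21.43 grasp [ 0.5458 -0.1031  0.2509] yaw 0.0888 lean 19.14 ydir_z 0.0061 F [-0.58  0.65  1.33] w 0.0115
bend x,y,h mm [-2.2  0.9 24.9]
```

Request:
step_arm --turn '[[0,0,0],[0,0,0],[0,0,0],[0,0,0]]' --slide '[[-0.0007,0,0.0019],[-0.0007,0,0.0019],[-0.0007,0,0.0019],[-0.0007,0,0.0019]]' --gripper '[-1,-1,-1,-1]'

```text
clock: 21.92
position: [0.5518, -0.1026, 0.224]
eef_rot: [3.135, -0.334, 0.089]
wrist_force: [0.6, 0.2, -1.2]
gripper_width: 0.0116
```

```bash
python3 look.py 0
```

```text
t 21.93 grasp [ 0.5456 -0.1031  0.2419] yaw 0.0888 lean 19.11 ydir_z 0.0059 F [ 0.57  0.16 -1.24] w 0.0116
bend x,y,h mm [-2.4  0.9 15.9]
```

Request:
step_arm --turn '[[0,0,0],[0,0,0],[0,0,0]]' --slide '[[-0.0007,0,0.0019],[-0.0007,0,0.0019],[-0.0003,0,0.001]]' --gripper '[-1,-1,-1]'

```text
clock: 22.3
position: [0.5514, -0.1026, 0.2179]
eef_rot: [3.136, -0.332, 0.089]
wrist_force: [-0.6, 1.2, -2.4]
gripper_width: 0.0117
```

```bash
python3 look.py 0; python3 -c "
from ang import *
s=st(); w=manip.get_image('wrist'); a=manip.get_image('side'); T=wristT(s,w)
out=np.zeros((600,800,3),np.uint8)
A=cv2.resize(a['img'][80:165,268:318],None,fx=7,fy=7,interpolation=cv2.INTER_CUBIC); out[:595,:350]=A
B=cv2.resize(w['img'][40:240,190:340],None,fx=3,fy=3,interpolation=cv2.INTER_CUBIC); out[:600,350:800]=B
cv2.imwrite('pics/c7.png',out)
p,r=cur(); g=p-r.apply([0,0,.019]);M=r.as_matrix(); y=np.arctan2(M[1,0],M[0,0]);u=np.array([np.cos(y),np.sin(y),0])
print('far grip pred px', (proj(w,g+u*.119+[0,0,.001],T)-[190,40])*3+[350,0], 'side bend',(proj(a,g+u*.0592+[0,0,.009])-[268,80])*7)
"
```

```text
t 22.3 grasp [ 0.5452 -0.103   0.2359] yaw 0.0888 lean 19.03 ydir_z 0.0055 F [-0.58  1.18 -2.4 ] w 0.0117
bend x,y,h mm [-2.8  1.   9.9]
far grip pred px [620.23403217   2.84269128] side bend [184.60880015 383.66767511]
```

View pics/c7.png

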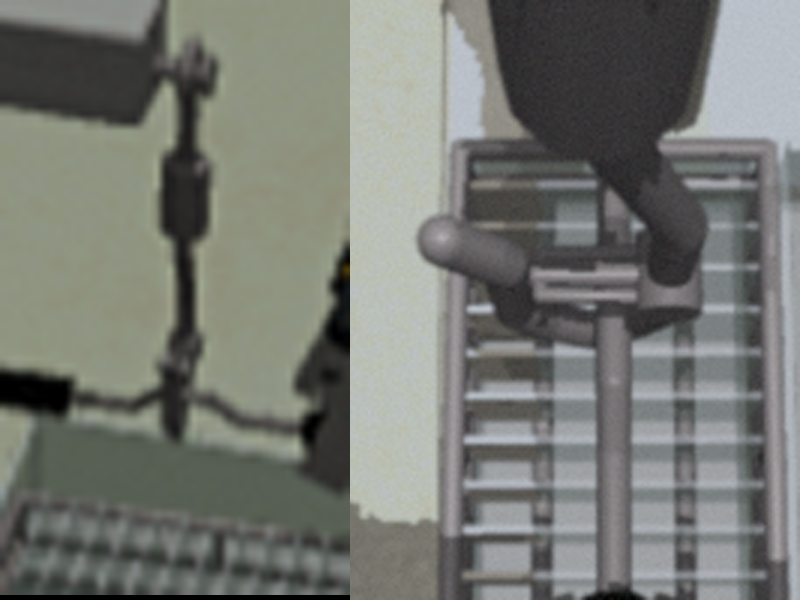

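The gate spans unbroken over the bar at crop (590,280) and the force is back to about -2.4 N. So the bend is inside with the gate shut. I'll lower it gently to the seat.

Request:
step_arm --turn '[[0,0,0],[0,0,0],[0,0,0],[0,0,0],[0,0,0],[0,0,0]]' --slide '[[-0.0003,0,0.001],[-0.0003,0,0.001],[-0.0003,0,0.001],[-0.0003,0,0.001],[-0.0003,0,0.001],[0,0,0]]' --gripper '[-1,-1,-1,-1,-1,-1]'

```text
clock: 23.15
position: [0.5515, -0.1026, 0.2121]
eef_rot: [3.136, -0.332, 0.089]
wrist_force: [-0.5, -0.6, -3.0]
gripper_width: 0.0119
```

```bash
python3 look.py 0
```

```text
t 23.15 grasp [ 0.5453 -0.103   0.2301] yaw 0.0887 lean 19.0 ydir_z 0.0053 F [-0.5  -0.57 -3.02] w 0.0119
bend x,y,h mm [-2.6  1.   4.1]
```

Request:
step_arm --turn '[[0,0,0],[0,0,0],[0,0,0],[0,0,0]]' --slide '[[-0.0003,0,0.001],[-0.0003,0,0.001],[-0.0003,0,0.001],[0,0,0]]' --gripper '[-1,-1,-1,-1]'

```text
clock: 23.65
position: [0.5523, -0.1029, 0.2105]
eef_rot: [3.135, -0.335, 0.089]
wrist_force: [-2.1, -0.5, 2.6]
gripper_width: 0.0121
```

```bash
python3 look.py 0
```

```text
t 23.65 grasp [ 0.5461 -0.1033  0.2285] yaw 0.0889 lean 19.18 ydir_z 0.0066 F [-2.14 -0.52  2.64] w 0.0121
bend x,y,h mm [-1.9  0.6  2.5]
```

Request:
step_arm --turn '[[0,0,0],[0,0,0]]' --slide '[[-0.0001,0,0.0003],[-0.0001,0,0.0003]]' --gripper '[-1,-1]'

```text
clock: 23.9
position: [0.5524, -0.103, 0.2101]
eef_rot: [3.134, -0.335, 0.089]
wrist_force: [-3.7, -0.0, 4.3]
gripper_width: 0.0115
```

```bash
python3 look.py 0
```

```text
t 23.9 grasp [ 0.5461 -0.1034  0.2281] yaw 0.089 lean 19.21 ydir_z 0.0068 F [-3.72 -0.04  4.31] w 0.0115
bend x,y,h mm [-1.9  0.5  2.1]
```

Request:
step_arm --turn '[[0,0,0],[0,0,0]]' --slide '[[-0.0003,0,0.0001],[-0.0003,0,0.0001]]' --gripper '[-1,-1]'

```text
clock: 24.15
position: [0.5522, -0.103, 0.2101]
eef_rot: [3.134, -0.336, 0.089]
wrist_force: [-1.0, 0.5, 3.9]
gripper_width: 0.0115
```

```bash
python3 look.py 0; python3 -c "
from h import *
for i in range(4): manip.get_image('side'); print(np.round(st()['wrist_force'],2))"
```

```text
t 24.15 grasp [ 0.546  -0.1035  0.2281] yaw 0.0889 lean 19.28 ydir_z 0.0071 F [-0.98  0.52  3.93] w 0.0115
bend x,y,h mm [-2.   0.5  2.1]
[-1.16 -0.02  2.96]
[-1.42 -0.3   3.94]
[-1.07 -0.4   3.5 ]
[-0.2   0.04  3.2 ]
```

Request:
step_arm --turn '[[0,0,0],[0,0,0]]' --slide '[[-0.0002,0,0.0004],[-0.0001,0,0.0003]]' --gripper '[-1,-1]'

```text
clock: 24.6
position: [0.5523, -0.1031, 0.2095]
eef_rot: [3.134, -0.337, 0.089]
wrist_force: [-1.8, 0.2, 3.4]
gripper_width: 0.0118
```

```bash
python3 look.py 0; python3 -c "
from h import *
for i in range(8): manip.get_image('side'); print(np.round(st()['wrist_force'],2))"
```

```text
t 24.6 grasp [ 0.546  -0.1035  0.2274] yaw 0.089 lean 19.3 ydir_z 0.0072 F [-1.75  0.17  3.4 ] w 0.0118
bend x,y,h mm [-2.   0.5  1.4]
[-1.19  0.11  4.66]
[-1.9  -0.26  4.25]
[-1.74  0.69  4.18]
[-1.59 -0.42  4.31]
[-0.23  0.55  3.87]
[-0.52 -0.49  2.84]
[-1.84 -0.05  3.  ]
[-0.21  0.51  3.5 ]
```

Request:
step_arm --turn '[[0,0,0],[0,0,0]]' --slide '[[-0.0002,0,0.0005],[-0.0002,0,0.0005]]' --gripper '[-1,-1]'

```text
clock: 25.25
position: [0.5523, -0.1031, 0.2084]
eef_rot: [3.134, -0.337, 0.089]
wrist_force: [-0.3, 0.1, 4.2]
gripper_width: 0.0112
```

```bash
python3 look.py 0; python3 -c "
from h import *
for i in range(8): manip.get_image('side'); print(np.round(st()['wrist_force'],2))"
```

```text
t 25.25 grasp [ 0.546  -0.1035  0.2264] yaw 0.0891 lean 19.3 ydir_z 0.0072 F [-0.34  0.1   4.25] w 0.0112
bend x,y,h mm [-2.   0.4  0.4]
[-0.92 -0.08  3.42]
[-0.69  0.35  3.44]
[-0.62  0.75  4.57]
[-0.51  0.17  3.03]
[-0.84  0.25  4.03]
[-0.28 -0.5   3.28]
[-0.58  0.13  3.16]
[-0.07  1.12  5.01]
```

Request:
step_arm --turn '[[0,0,0],[0,0,0],[0,0,0]]' --slide '[[-0.0002,0,0.0009],[-0.0003,0,0.001],[-0.0003,0,0.001]]' --gripper '[-1,-1,-1]'

```text
clock: 26.02
position: [0.5524, -0.1031, 0.2052]
eef_rot: [3.134, -0.337, 0.089]
wrist_force: [-1.4, -0.3, 4.5]
gripper_width: 0.0119
```

```bash
python3 look.py 0; python3 -c "
from h import *
F=[];Q=[]
for i in range(8): manip.get_image('side'); s=st(); F.append(s['wrist_force']);Q.append(s['torque'])
print(np.round(np.array(F),2).tolist(),np.round(np.mean(F,0),2),np.round(np.mean(Q,0),3))
w=manip.get_image('wrist'); a=manip.get_image('side'); T=wristT(s,w)
out=np.zeros((600,800,3),np.uint8)
out[:595,:350]=cv2.resize(a['img'][90:175,243:293+20][:,:50],None,fx=7,fy=7,interpolation=cv2.INTER_CUBIC)
cv2.imwrite('pics/sd8.png',a['img']); cv2.imwrite('pics/w8.png',w['img'])
out=np.zeros((600,800,3),np.uint8)
out[:600,:460]=cv2.resize(a['img'][80:210,230:330],(460,600),interpolation=cv2.INTER_CUBIC)
out[:600,460:800]=cv2.resize(w['img'][20:220,220:333],(340,600),interpolation=cv2.INTER_CUBIC)
cv2.imwrite('pics/c8.png',out)
p,r=cur(); g=p-r.apply([0,0,.019]);M=r.as_matrix(); y=np.arctan2(M[1,0],M[0,0]);u=np.array([np.cos(y),np.sin(y),0])
for e in (0,.03,.06,.09): print('pitch',e,'far grip side px',np.round((proj(a,g+u*.119*np.cos(e)+[0,0,.119*np.sin(e)])-[230,80])*4.6,0))
print('near grip',(proj(a,g)-[230,80])*4.6)
"
```

```text
t 26.02 grasp [ 0.5461 -0.1035  0.2232] yaw 0.089 lean 19.29 ydir_z 0.0072 F [-1.42 -0.33  4.53] w 0.0119
bend x,y,h mm [-1.9  0.4 -2.8]
[[-0.35, 0.6, 4.83], [-0.5, -1.09, 4.14], [-0.57, 0.42, 3.26], [-0.81, -0.01, 3.69], [-1.22, 0.24, 3.62], [-0.51, -0.21, 2.38], [-1.19, -0.12, 3.45], [-0.9, -0.18, 4.26]] [-0.76 -0.04  3.7 ] [ 0.043 -0.178  0.008]
pitch 0 far grip side px [193. 263.]
pitch 0.03 far grip side px [193. 258.]
pitch 0.06 far grip side px [193. 253.]
pitch 0.09 far grip side px [194. 248.]
near grip [395.25125131 298.92755801]
```

View pics/c8.png

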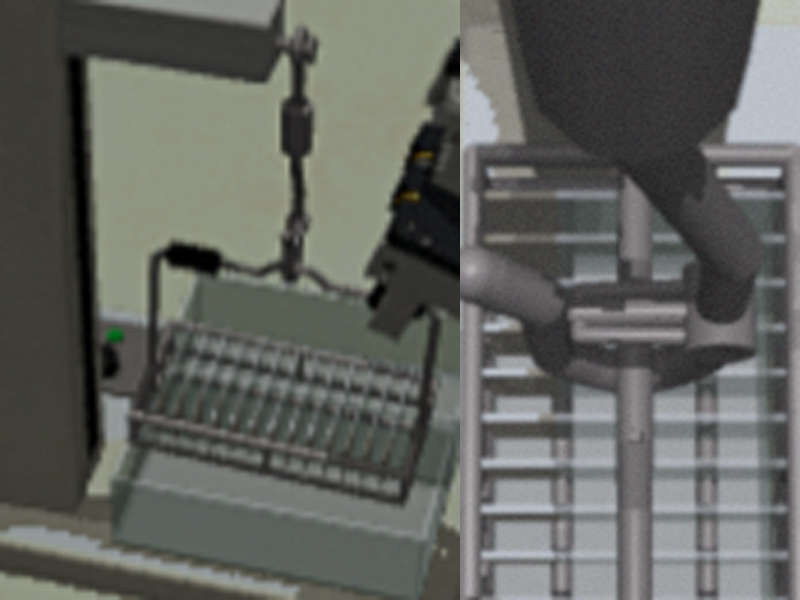

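The gate spans over the bar and the bend is home. The pads slip in pitch at about L = 6.5–7 N, which has tilted the rack by about 3°. I'll level it, unload, and regrip nearer the bend for a firmer tug.

Request:
step_arm --turn '[[0,-1,0],[0,-1,0],[0,-1,0],[0,0,0]]' --slide '[[0,0,-0.0013],[0,0,-0.0013],[0,0,-0.0013],[0,0,0]]' --gripper '[-1,-1,-1,-1]'

```text
clock: 27.02
position: [0.5508, -0.1031, 0.2088]
eef_rot: [3.134, -0.279, 0.089]
wrist_force: [-0.2, -0.6, 2.4]
gripper_width: 0.012
```

```bash
python3 look.py 0; python3 -c "
from h import *
F=[];Q=[]
for i in range(4): manip.get_image('side'); s=st(); F.append(s['wrist_force']);Q.append(s['torque'])
print(np.round(np.mean(F,0),2),np.round(np.mean(Q,0),3))"
```

```text
t 27.02 grasp [ 0.5456 -0.1034  0.227 ] yaw 0.0886 lean 15.99 ydir_z 0.0068 F [-0.15 -0.61  2.41] w 0.012
bend x,y,h mm [-2.4  0.5  1. ]
[0.31 0.05 1.89] [ 0.018 -0.105  0.013]
```

Request:
step_arm --turn '[[0,0,0],[0,0,0],[0,0,0],[0,0,0],[0,0,0],[0,0,0]]' --slide '[[0,0,-0.0005],[0,0,0],[0,0,0],[0,0,0],[0,0,0],[0,0,0]]' --gripper '[-1,-1,-0.5,-0.5,-0.5,-0.5]'

```text
clock: 27.98
position: [0.5501, -0.1031, 0.2086]
eef_rot: [3.135, -0.279, 0.088]
wrist_force: [0.6, -0.9, 0.5]
gripper_width: 0.0237
```

```bash
python3 look.py 0; python3 -c "
from h import *
F=[]
for i in range(6):
    a=manip.get_image('side'); F.append(st()['wrist_force'])
    g=cv2.cvtColor(a['img'],cv2.COLOR_BGR2GRAY)[80:210,230:310].astype(float)
    if i==0: g0=g
    print(round(np.abs(g-g0).mean(),2),end=' ')
print(np.round(np.mean(F,0),2))"
```

```text
t 27.98 grasp [ 0.5449 -0.1034  0.2269] yaw 0.0882 lean 15.96 ydir_z 0.0064 F [ 0.56 -0.91  0.45] w 0.0237
bend x,y,h mm [-3.1  0.6  0.9]
0.0 1.94 2.92 3.54 3.81 3.86 [0.22 0.21 0.21]
```

Request:
step_arm --turn '[[0,0,0],[0,0,0],[0,0,0],[0,0,0],[0,0,0],[0,0,0],[0,0,0],[0,0,0]]' --slide '[[0.0045,0,0.0012],[0.004,0,0.0012],[0,0,0],[0,0,0],[0,0,0],[0,0,0],[0,0,0],[0,0,0]]' --gripper '[-0.5,-0.5,-0.5,-1,-1,-1,-1,-1]'

```text
clock: 29.28
position: [0.5597, -0.1022, 0.2087]
eef_rot: [3.135, -0.279, 0.088]
wrist_force: [0.6, 0.4, -0.6]
gripper_width: 0.0117
```

```bash
python3 look.py 0; python3 -c "
from h import *
F=[]
for i in range(5):
    a=manip.get_image('side'); F.append(st()['wrist_force'])
    g=cv2.cvtColor(a['img'],cv2.COLOR_BGR2GRAY)[80:210,230:310].astype(float)
    if i==0: g0=g
    print(round(np.abs(g-g0).mean(),2),end=' ')
print(np.round(np.mean(F,0),2))
cv2.imwrite('pics/sd9.png',cv2.resize(a['img'][80:210,230:330],None,fx=4.6,fy=4.6,interpolation=cv2.INTER_CUBIC))"
```

```text
t 29.27 grasp [ 0.5545 -0.1026  0.227 ] yaw 0.0883 lean 15.98 ydir_z 0.0064 F [ 0.61  0.38 -0.56] w 0.0117
bend x,y,h mm [6.5 0.6 1. ]
0.0 0.66 0.67 0.66 0.67 [ 0.44 -0.39 -0.56]
```

Request:
step_arm --turn '[[0,0,0],[0,0,0],[0,0,0]]' --slide '[[-0.0002,0,0.0006],[-0.0002,0,0.0006],[-0.0002,0,0.0006]]' --gripper '[-1,-1,-1]'

```text
clock: 29.9
position: [0.56, -0.1024, 0.2076]
eef_rot: [3.134, -0.281, 0.088]
wrist_force: [-2.4, -0.3, 3.5]
gripper_width: 0.0114
```

```bash
python3 look.py 0; python3 -c "
from h import *
F=[]
for i in range(3): manip.get_image('side'); F.append(st()['wrist_force'])
print(np.round(F,2).tolist())"
```

```text
t 29.9 grasp [ 0.5547 -0.1028  0.2259] yaw 0.0883 lean 16.08 ydir_z 0.0071 F [-2.37 -0.31  3.45] w 0.0114
bend x,y,h mm [ 6.8  0.4 -0.1]
[[-1.27, 0.29, 4.31], [-1.2, -0.53, 4.06], [-0.65, 0.07, 4.3]]
```

Request:
step_arm --turn '[[0,0,0],[0,0,0]]' --slide '[[-0.0003,0,0.0005],[-0.0002,0,0.0004]]' --gripper '[-1,-1]'

```text
clock: 30.3
position: [0.56, -0.1025, 0.2069]
eef_rot: [3.134, -0.281, 0.088]
wrist_force: [0.3, -0.5, 4.3]
gripper_width: 0.0114
```

```bash
python3 look.py 0; python3 -c "
from h import *
F=[]
for i in range(7): manip.get_image('side'); F.append(st()['wrist_force'])
print(np.round(F,2)[:,2].tolist())"
```

```text
t 30.3 grasp [ 0.5547 -0.1028  0.2252] yaw 0.0884 lean 16.13 ydir_z 0.0073 F [ 0.29 -0.48  4.28] w 0.0114
bend x,y,h mm [ 6.8  0.3 -0.8]
[4.9, 4.29, 5.51, 4.45, 5.23, 5.87, 5.01]
```

Held at Fz ≈ 5.0 N (load about 7.7 N) for 0.35 s. Now I'll unload, release and wait.

Request:
step_arm --turn '[[0,-0.4,0],[0,-0.3,0],[0,0,0]]' --slide '[[0.0002,0,-0.0008],[0.0001,0,-0.0007],[0,0,0]]' --gripper '[-1,-1,-1]'

```text
clock: 31.02
position: [0.5596, -0.1024, 0.2079]
eef_rot: [3.135, -0.267, 0.088]
wrist_force: [-0.3, 0.4, 2.7]
gripper_width: 0.012
```

```bash
python3 look.py 0; python3 -c "
from h import *
F=[]
for i in range(4): manip.get_image('side'); F.append(st()['wrist_force'])
print(np.round(np.mean(F,0),2).tolist())"
```

```text
t 31.02 grasp [ 0.5546 -0.1027  0.2262] yaw 0.0883 lean 15.29 ydir_z 0.0068 F [-0.33  0.4   2.72] w 0.012
bend x,y,h mm [6.6 0.5 0.2]
[0.78, -0.25, 2.44]
```

Request:
step_arm --turn '[[0,0,0],[0,0,0],[0,0,0],[0,0,0],[0,0,0],[0,0,0],[0,0,0],[0,0,0]]' --slide '[[0.0001,0,-0.0006],[0,0,0],[0,0,0],[0,0,0],[0,0,0],[0,0,0],[0,0,0],[0,0,0]]' --gripper '[-1,-1,-0.7,-0.5,-0.4,-0.3,-0.3,-0.3]'

```text
clock: 32.22
position: [0.5587, -0.1023, 0.2073]
eef_rot: [3.135, -0.264, 0.088]
wrist_force: [0.0, -0.1, -0.7]
gripper_width: 0.0328
```

Request:
step_arm --turn '[[0,0,0],[0,0,0],[0,0,0],[0,0,0],[0,0,0],[0,0,0],[0,0,0],[0,0,0]]' --slide '[[0,0,-0.01],[-0.002,0,-0.02],[-0.005,0,-0.03],[-0.01,0,-0.03],[-0.01,0,-0.03],[-0.01,0,-0.02],[0,0,0],[0,0,0]]' --gripper '[-0.3,-0.3,-0.3,-0.3,-0.3,-0.3,-0.3,-0.3]'

```text
clock: 33.22
position: [0.4837, -0.1078, 0.3405]
eef_rot: [3.134, -0.267, 0.088]
wrist_force: [0.4, -1.0, -0.6]
gripper_width: 0.0329
```

```bash
cat > still.py <<'E'
from h import *
import sys
g0=None; G=[]
for i in range(14):
    a=manip.get_image('side'); G.append(cv2.cvtColor(a['img'],cv2.COLOR_BGR2GRAY)[80:195,230:330].astype(float))
print([round(np.abs(G[i+2]-G[i]).mean(),2) for i in range(12)])
show()
cv2.imwrite('pics/'+sys.argv[1],cv2.resize(a['img'][60:200,220:340],None,fx=4.2,fy=4.2,interpolation=cv2.INTER_CUBIC))
E
python3 still.py f1.png
```

```text
[np.float64(1.19), np.float64(1.09), np.float64(0.87), np.float64(0.73), np.float64(0.93), np.float64(1.14), np.float64(1.25), np.float64(1.3), np.float64(1.35), np.float64(1.27), np.float64(1.16), np.float64(0.98)]
t 33.92 grasp [ 0.4786 -0.1081  0.3593] yaw 0.0886 lean 15.32 ydir_z 0.0078 F [-0.12 -0.34 -0.49] w 0.0328
```

Small residual swing; there is time to let it die down.

Request:
step_arm --turn '[[0,0,0],[0,0,0],[0,0,0],[0,0,0],[0,0,0],[0,0,0],[0,0,0],[0,0,0]]' --slide '[[0,0,0],[0,0,0],[0,0,0],[0,0,0],[0,0,0],[0,0,0],[0,0,0],[0,0,0]]' --gripper '[-0.3,-0.3,-0.3,-0.3,-0.3,-0.3,-0.3,-0.3]'

```text
clock: 34.92
position: [0.4835, -0.1078, 0.341]
eef_rot: [3.133, -0.267, 0.089]
wrist_force: [0.6, 1.0, -0.1]
gripper_width: 0.0329
```

Request:
step_arm --turn '[[0,0,0],[0,0,0],[0,0,0],[0,0,0],[0,0,0],[0,0,0],[0,0,0],[0,0,0]]' --slide '[[0,0,0],[0,0,0],[0,0,0],[0,0,0],[0,0,0],[0,0,0],[0,0,0],[0,0,0]]' --gripper '[-0.3,-0.3,-0.3,-0.3,-0.3,-0.3,-0.3,-0.3]'

```text
clock: 35.92
position: [0.4836, -0.1078, 0.341]
eef_rot: [3.133, -0.268, 0.089]
wrist_force: [1.2, 0.2, 0.8]
gripper_width: 0.0328
```

Request:
step_arm --turn '[[0,0,0],[0,0,0],[0,0,0],[0,0,0],[0,0,0],[0,0,0],[0,0,0],[0,0,0]]' --slide '[[0,0,0],[0,0,0],[0,0,0],[0,0,0],[0,0,0],[0,0,0],[0,0,0],[0,0,0]]' --gripper '[-0.3,-0.3,-0.3,-0.3,-0.3,-0.3,-0.3,-0.3]'

```text
clock: 36.92
position: [0.4836, -0.1078, 0.341]
eef_rot: [3.133, -0.267, 0.089]
wrist_force: [-0.7, -0.4, 0.1]
gripper_width: 0.0331
```

```bash
cat >> still.py <<'E'
R0=[g[50:110,30:95] for g in G]
w=cv2.createHanningWindow((65,60),cv2.CV_64F)
print('shift px',[np.round(cv2.phaseCorrelate(R0[0],r,w)[0],2).tolist() for r in R0])
E
python3 still.py f2.png
```

```text
[np.float64(1.24), np.float64(1.32), np.float64(1.32), np.float64(1.26), np.float64(1.18), np.float64(1.07), np.float64(0.87), np.float64(0.73), np.float64(0.95), np.float64(1.15), np.float64(1.26), np.float64(1.3)]
t 37.62 grasp [ 0.4785 -0.1081  0.3593] yaw 0.0885 lean 15.32 ydir_z 0.0078 F [-0.23  0.83 -0.8 ] w 0.0327
shift px [[0.0, 0.0], [-0.01, -0.05], [-0.09, -0.08], [-0.05, -0.19], [0.09, -0.12], [0.06, -0.2], [0.11, -0.21], [0.01, -0.26], [-0.04, -0.31], [0.04, -0.25], [0.11, -0.18], [0.18, -0.16], [-0.01, -0.19], [-0.07, -0.14]]
```

No more pictures can be viewed, so I'll check level and seat height numerically from the dark grips, plus the jars and dish.

```bash
python3 -c "
from ang import *
a=manip.get_image('side'); g=cv2.cvtColor(a['img'],cv2.COLOR_BGR2GRAY)
for x in (-.06,.06):
    q=PIN+xh*(x-.003)+[0,0,-.158]; p=proj(a,q); u,v=np.round(p).astype(int)
    W=g[v-9:v+10,u-12:u+13]; ys,xs=np.where(W<35); print('grip pred',np.round(p,1),'seen',(xs.mean()+u-12).round(1) if len(xs) else None,(ys.mean()+v-9).round(1) if len(xs) else None,len(xs),W.min())
for t in ('pot_a_mid','petri_mid','rack','hook'):
    print(t,[(np.round(d['rect']).tolist(),round(d['conf'],2)) for d in manip.search_frame(t,a)])
o=cv2.imread('pics/side0.png')
for n,(x0,y0,x1,y1) in dict(jA=(205,222,232,258),jB=(178,255,206,290),jC=(182,305,212,340),dish=(342,222,382,254)).items(): print(n,round(np.abs(o[y0:y1,x0:x1].astype(int)-a['img'][y0:y1,x0:x1]).mean(),2))
print(st()['clock'])
"
```

```text
grip pred [316.7 144. ] seen 316.3 145.4 59 0
grip pred [272.3 135.9] seen 271.6 136.2 53 0
pot_a_mid [([207.0, 227.0, 232.0, 257.0], 0.76)]
petri_mid [([343.0, 222.0, 377.0, 250.0], 0.81), ([259.0, 135.0, 327.0, 189.0], 0.33)]
rack [([261.0, 131.0, 326.0, 188.0], 0.83), ([226.0, 339.0, 288.0, 393.0], 0.64), ([217.0, 60.0, 341.0, 222.0], 0.53)]
hook [([217.0, 57.0, 341.0, 221.0], 0.38)]
jA 6.07
jB 5.89
jC 5.79
dish 15.7
37.875
```

```bash
python3 -c "
from workcell import manip
print(manip.hand_in())"
```

```text
the job is handed in; nothing more can be done
None
```

The larger rack is hanging on the drop hook with the gate shut and the robot clear. I handed the job in at about 38 s. The hand-in gives no verdict, so what follows rests on my own measurements.

**What I did**
1. I picked the rack up by its near grip, leaning back about 20°.
2. I brought the handle in slowly from the open side until the hook stopped swinging. This was a run of light touches as the swing shrank, not a single one. The hook then stayed still for over 0.5 s.
3. I lowered the bend over the tip and pressed it through the gate. The pictures show the gate shut above the bar.
4. The first tug reached only about 6.5–7 N, because the rack slipped in the fingers and tilted about 3°. I levelled it, let go and re-gripped about 10 mm nearer the bend. I then tugged again at about 7.7 N for 0.35 s.
5. I unloaded, let go and backed away.

**Last checks**
- **Position:** both grips are within 1.5 px of where a seated, level rack should show, which is a tilt of about 1.5°.
- **Stillness:** the remaining sway is about 0.3 px, or a few mm/s.
- **Jars:** the three jar areas match the first picture to about the same small difference each.
- **Dish:** the picture around the dish differs more (15.7 against 6). I put this down to the arm's shadow, because it is still detected in nearly the same place and nothing went near it.

**Not confirmed**
- I did not see the final picture, because the limit of 12 views was used up. Gate shut and rack level at the end rest on the earlier views and these numbers.
- The tug loads come from a noisy wrist force, good to about 0.3 N.

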